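Load the stirred reactor block and close it

TASK

Lay one stir bar from the steel tray in each glass liner of the reactor block that is still empty, setting each down on the bottom rather than letting it drop, because the glass cracks under a hard push. When all four liners hold one bar each, swing the hinged lid fully shut and only then screw its round hand nut down, clockwise from above, until it is tight at its stop. Leave the other things on the bench where they are.

Things in the scene. Friction and masses are not known exactly. Their poses are not given: they have to be found in the camera images.
- block: fixed aluminium block, 208 x 208 x 53 mm high, origin at the centre of its underside, z up. Four wells at x, y = +-49 mm hold the glass liners (rims 1 mm above the top); a screw stud 14 mm thick stands 14 mm above the middle of the top. Its +y side carries the lid's hinge
- liner_a: clear glass liner cup, one of four alike, fixed in a well of the block: 90 mm outside, 84 mm inside diameter. Origin at the centre of its underside, z up; inner floor 4 mm and rim 38 mm above the origin. A bar lying on the floor has its centre 11 mm above the origin. Which liner is in which well varies
- liner_b: clear glass liner cup, one of four alike, fixed in a well of the block: 90 mm outside, 84 mm inside diameter. Origin at the centre of its underside, z up; inner floor 4 mm and rim 38 mm above the origin. A bar lying on the floor has its centre 11 mm above the origin. Which liner is in which well varies
- liner_c: clear glass liner cup, one of four alike, fixed in a well of the block: 90 mm outside, 84 mm inside diameter. Origin at the centre of its underside, z up; inner floor 4 mm and rim 38 mm above the origin. A bar lying on the floor has its centre 11 mm above the origin. Which liner is in which well varies
- liner_d: clear glass liner cup, one of four alike, fixed in a well of the block: 90 mm outside, 84 mm inside diameter. Origin at the centre of its underside, z up; inner floor 4 mm and rim 38 mm above the origin. A bar lying on the floor has its centre 11 mm above the origin. Which liner is in which well varies
- bar_a: white octagonal magnetic stir bar, 60 mm long, 14 mm across its flats, 35 g, plain plastic with a low ring round its middle; the four are alike. Origin at its centre, x axis along its length. At the start it lies flat in the steel tray or in one of the liners (two and two)
- bar_b: white octagonal magnetic stir bar, 60 mm long, 14 mm across its flats, 35 g, plain plastic with a low ring round its middle; the four are alike. Origin at its centre, x axis along its length. At the start it lies flat in the steel tray or in one of the liners (two and two)
- bar_c: white octagonal magnetic stir bar, 60 mm long, 14 mm across its flats, 35 g, plain plastic with a low ring round its middle; the four are alike. Origin at its centre, x axis along its length. At the start it lies flat in the steel tray or in one of the liners (two and two)
- bar_d: white octagonal magnetic stir bar, 60 mm long, 14 mm across its flats, 35 g, plain plastic with a low ring round its middle; the four are alike. Origin at its centre, x axis along its length. At the start it lies flat in the steel tray or in one of the liners (two and two)
- tray: shallow steel tray, fixed, 130 x 220 x 18 mm, walls and floor 3 mm thick; origin at the centre of its underside, z up. Two bars lie in it, about 65 to 95 mm apart along its y axis, roughly along its x axis
- lid (a joint): angle of the grey lid, rad: 0 shut flat on the block, 1.75 to 2.05 (standing open) at the start, 2.2 at most. Opening lifts its free edge and swings it over towards the block's +y side. Lid and nut weigh about 0.7 kg; the hinge is stiff (friction 0.8 N m), so the lid stays where it is left and must be pushed all the way down, with 5 to 12 N near its free edge
- lid_hinge (a point): middle of the lid's hinge axis, which runs along the block's x axis at y = +114 mm, z = 56 mm of the block's frame. Fixed to the block, with the block's axes
- lid_edge (a point): middle of the free edge of the lid, on a tongue 70 mm wide, 10 mm thick, 236 mm from the hinge axis. The lid plate is 206 x 206 x 14 mm, its underside in the plane of the hinge axis, from 11 to 217 mm from it; this point lies 12 mm above that plane. Frame of the lid: x along the hinge, -y towards the free edge, z out of the outer face (the upper face when shut)
- nut (a joint): turn of the black hand nut, rad, growing clockwise seen from above (lid shut): 0 to 0.4 at the start, hard stop (tight) at 2.2. It resists with about 0.25 N m and stays where it is left; it needs more than one grasp
- nut_grip (a point): centre of the black fluted hand nut, on its axis, at mid height of its grip (56 mm in diameter, 30 mm high). The nut is captive in the middle of the lid's outer face, 114 mm from the hinge axis; the grip's underside is 9 mm above the lid plate and sinks 1 mm per rad as the nut is screwed down. z along the screw axis, out of the lid's outer face
- tip_box: bystander: pipette tip box, clear plastic with tips, 125 x 88 x 93 mm; origin at the centre of its underside
- bottle: bystander: white bottle with a green cap, 60 mm in diameter, 140 mm high; origin at the centre of its underside
- beaker: bystander: empty glass beaker, 70 mm in diameter, 85 mm high; origin at the centre of its underside
Things that resemble listed ones, but are neither listed nor needed, are in the scene too. Leave any green, purple or turquoise look-alike of the bar_a alone.

How it is judged:
By the outcome, as a careful person would: the job done as asked, in the order asked, and still so for the second after the job is handed in, with the robot touching nothing.
It also fails if it takes over 72 s, if anything falls off the work surface, if the arm or the gripper's body presses on something with over 40 N, if the wrist force passes 120 N, or if a joint passes its speed limit or range.

ROBOT

A 6-joint arm with a two-finger parallel gripper is mounted at the origin on the work surface. World frame = base frame: x ahead of the robot, y to its left, z up, the work surface at z = 0. Lengths are in m, angles in rad, forces in N, time in s.
With the tool pointing down it reaches from about 0.3 to 0.875 m from the base axis. Payload 6.4 kg.
Tool frame: the origin (TCP) lies at the centre of the arm's flange, where the gripper is bolted on; the fingertips stand 173 mm ahead of it and the grasp point (between the pads) lies 155 mm ahead of it (ctrl.pinch_z is the distance from the TCP to the grasp point, in m); z points along the fingers, y is the direction in which the jaws open and shut (so a half turn about z gives the same grasp; the last joint's range is limited). The gripper opens to 85 mm and grips with 20 to 120 N. Pads are 22 mm wide; open, the fingers measure 114 mm over their backs; the gripper's body (76 mm by 85 mm) begins 54 mm behind the grasp point. The pads swing forward as they close: fully open they stand 13 mm farther back than shut.
Start: joints at [-1.436, 0.181, 1.607, -0, 1.354, -0.206], TCP at [0.192, -0.542, 0.405] pointing down, gripper open.
Joint ranges: [-2.99, 2.99], [-0.89, 2.07], [0.3, 2.58], [-1.14, 4.28], [0, 2.63], [-3.12, 3.12]. Speed limits (rad/s): [2.57, 2.57, 3.01, 3.14, 3.14, 3.14].

INTERFACE

Orientations are given as a unit quaternion [w, x, y, z].
In Python, from bench import ctrl gives the robot as it stands.
- The arm moves only by the tool drive_tool, never from a script. Its argument "commands" is a list that holds one entry, the list of rows, each a list of 7 numbers: the shift along the tool's x, y, z in units of 50 mm (1.0 is 50 mm), then the turn, a rotation vector about the tool's x, y, z in units of 8 degrees (1.0 is 8 degrees), then the closure in counts, from 0 (fully open) to 255 (shut). A call has 1 to 10 rows; each row shifts and turns the commanded pose from where the row before left it, along the tool's axes as they then stand; what a row does not reach is not made up. A row lasts 1/10 s, in which the tool goes at most 50 mm and 8.59 degrees, less where a joint would pass 70% of its speed; a pose out of reach is approached as far as the arm can. A call is refused whole if a number of a shift passes 1 or a number of a turn 1, either way. A call with a gripper value outside its range is refused whole. The fingers move at their own pace and stop on an object; the grip force is fixed at half the most. Time passes only in rows, so rows that do not move let the fingers close. It gives the time, the measured TCP pose, the force and the opening at its end, in the units of the state.
- ctrl.get_obs(): the state, without advancing time (a new reading comes with each control period).
- ctrl.camera(name): name is "side" or "top" or "wrist"; returns a dict with "pixels" (420x560x3 uint8, red, green, blue), "depth" (420x560 float32, m along the optical axis (not along the pixel's ray), 0 where there is no reading), "intrinsics" (3x3 intrinsics, pixels), "R" (3x3) and "t" (3): a world point X has camera coordinates R X + t; the wrist camera has in their place "tool_from_camera" (4x4, takes a point from camera to tool coordinates, whose origin is the TCP and whose axes are the flange's). Camera axes: x right, y down, z forward; pixel columns grow to the right and rows downward; lengths in m; the calibration is good to about 2 mm. A picture is of the moment at which its call begins: read the wrist's pose just before it.
- ctrl.hand_in(): hands the job in, once; it reports no verdict.
The state is a dict: "time_s": time; "q": joint angles; "dq": joint speeds; "joint_efforts": joint torques, N m; "eef_pos": TCP position; "eef_rot": TCP orientation; "wrist_force": force on the tool from outside, world axes, zero at the start; "torque": the same for the moment, N m; "opening": opening from 0.0 (shut) to 1.0 (fully open).
Only numpy, scipy, OpenCV 4.12 (cv2) and the standard library are available. Lean on these libraries where they do the work, as an engineer would, in place of code of your own. Each camera call takes 0.05 s, during which the arm holds its last target. There are 200 camera calls.

## Working session

There is one attempt and no reset: what is moved stays moved. The work goes in short steps, Python scripts to look and compute and a tool call to move; the robot and the scene stay as the last step left them, time stands still between calls to the robot, and variables do not carry over. Pictures are saved under pics/ and viewed, about 8 in all and at most 12, crops included, and the job is handed in when it is done.

Besides the shell and the picture viewer there is one more tool, called after "Request:" by a JSON object that holds its "name" and its "arguments", one argument or row to a line. drive_tool: Moves the arm, as the interface text tells. Its arguments: {"type":"object","properties":{"commands":{"type":"array","items":{"type":"array","items":{"type":"array","items":{"type":"number"}}}}},"required":["commands"]}

```bash
ls; mkdir -p pics; cat > h.py <<'E'
import numpy as np, cv2, pickle
from bench import ctrl
from scipy.spatial.transform import Rotation as Ro
def snap(n,fn=None):
    o=ctrl.get_obs(); c=ctrl.camera(n)
    if n=='wrist':
        T=np.eye(4); w,x,y,z=o['eef_rot']; T[:3,:3]=Ro.from_quat([x,y,z,w]).as_matrix(); T[:3,3]=o['eef_pos']
        W=T@np.array(c['tool_from_camera']); 
    else:
        W=np.eye(4); W[:3,:3]=np.array(c['R']).T; W[:3,3]=-W[:3,:3]@np.array(c['t'])
    c['W']=W
    if fn: cv2.imwrite(f'pics/{fn}.png',c['pixels'][:,:,::-1]); pickle.dump(c,open(f'pics/{fn}.pkl','wb'))
    return c
def load(fn): return pickle.load(open(f'pics/{fn}.pkl','rb'))
def plane(c,uv,z):
    uv=np.atleast_2d(uv).astype(float); d=np.c_[uv,np.ones(len(uv))]@np.linalg.inv(c['intrinsics']).T@c['W'][:3,:3].T
    o=c['W'][:3,3]; return o+d*((z-o[2])/d[:,2])[:,None]
def pts(c):
    v,u=np.mgrid[:420,:560]; D=c['depth']; d=np.dstack([u,v,np.ones_like(u)])@np.linalg.inv(c['intrinsics']).T*D[...,None]
    return d@c['W'][:3,:3].T+c['W'][:3,3]
E
python3 - <<'E'
from h import *
a=snap('top','top0'); b=snap('side','side0')
for c in(a,b): print(c['W'].round(3).tolist(), c['intrinsics'][0][0])
o=ctrl.get_obs(); print(o); print(ctrl.pinch_z)
E
```

```text
pics
[[0.009, -0.997, 0.072, 0.512], [-1.0, -0.008, 0.021, -0.094], [-0.02, -0.072, -0.997, 1.347], [0.0, 0.0, 0.0, 1.0]] 532.5239561846795
[[0.895, -0.234, 0.381, 0.155], [-0.447, -0.447, 0.775, -0.976], [-0.011, -0.864, -0.504, 0.697], [0.0, 0.0, 0.0, 1.0]] 501.13546108005454
{'time_s': 0.1, 'q': array([-1.43629130e+00,  1.81472441e-01,  1.60795153e+00, -2.82434333e-05,
        1.35379822e+00, -2.06277516e-01]), 'dq': array([-0.00045194, -0.00089189, -0.00220688, -0.00046343, -0.00165269,
        0.00285749]), 'joint_efforts': array([ 2.17859514e-05, -4.45881844e+01, -3.52238917e+01, -2.98913974e-04,
        4.15343689e-03,  1.13148343e-05]), 'eef_pos': array([ 0.19217084, -0.54167959,  0.40384978]), 'eef_rot': array([-8.14735057e-04,  9.85517651e-01,  1.69570917e-01,  1.54534025e-05]), 'wrist_force': array([-0.82908012,  0.04785598,  0.16205542]), 'torque': array([ 0.00985858, -0.03188059,  0.00151832]), 'opening': 1.0024566759948144}
0.1547
```

View pics/top0.png

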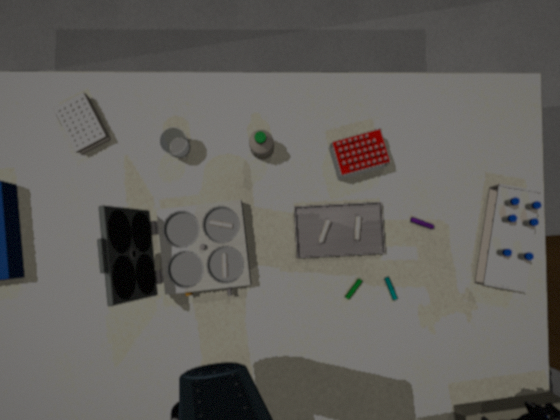

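View pics/side0.png

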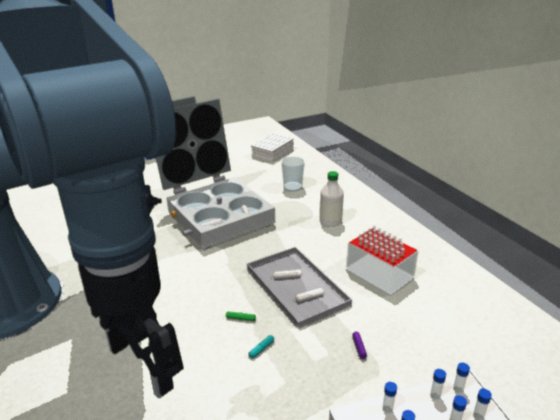

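Top view: tray with two white bars at about (325,231) and (358,228). Look-alikes: green (354,289), turquoise (391,288), purple (422,222), all outside the tray. The bars in liners sit at (221,224) and (224,264), so the left wells (183,229) and (185,268) are empty. The lid stands open at the left, at about x=130.

```bash
python3 - <<'E'
from h import *
c=load('top0'); P=pts(c); hsv=cv2.cvtColor(c['pixels'],cv2.COLOR_RGB2HSV)
g=cv2.cvtColor(c['pixels'],cv2.COLOR_RGB2GRAY)
# block top: depth height 45-60mm in region
Z=P[...,2]
m=((Z>.047)&(Z<.06)).astype(np.uint8); m[:, :155]=0; m[:,262:]=0; m[:190]=0; m[310:]=0
m=cv2.morphologyEx(m,cv2.MORPH_OPEN,np.ones((3,3)))
cn=max(cv2.findContours(m,0,2)[0],key=cv2.contourArea); r=cv2.minAreaRect(cn); print('blockrect',r)
bx=plane(c,cv2.boxPoints(r),.053); print(bx.round(4), np.median(Z[m>0]))
print('sides',[np.linalg.norm(bx[i]-bx[i-1]).round(4) for i in range(4)],'centre',bx.mean(0))
for (u,v) in [(325,231),(358,228),(222,224),(224,264)]:
    s=np.zeros_like(g); s[v-20:v+20,u-18:u+18]=1
    roi=g[v-16:v+16,u-16:u+16]; t=max(cv2.threshold(roi,0,255,cv2.THRESH_OTSU)[0],120)
    mm=((g>t)&(s>0)).astype(np.uint8)
    n,l,st,ce=cv2.connectedComponentsWithStats(mm)
    if n<2: continue
    k=l[v,u] or 1+np.argmax(st[1:,4]); q=np.argwhere(l==k)[:,::-1].astype(np.float32)
    zc=.012 if u>300 else .022
    w=plane(c,q,zc); ctr=w.mean(0); cv=np.cov((w-ctr)[:,:2].T); e,V=np.linalg.eigh(cv)
    print((u,v),t,st[k],'ctr',ctr.round(4),'len',(np.sqrt(12*e[1])).round(4),'ang',np.degrees(np.arctan2(V[1,1],V[0,1])).round(1),'Z',np.median(Z[l==k]).round(4))
# tray
for uv in [(297,206),(383,204),(385,255),(298,257)]: print(uv,plane(c,uv,.018).round(3))
# rims circles
cr=cv2.HoughCircles(cv2.GaussianBlur(g,(3,3),0)[190:310,150:262],cv2.HOUGH_GRADIENT,1,25,param1=80,param2=15,minRadius=14,maxRadius=22)
for x,y,rr in (cr[0][:8] if cr is not None else []): print('circ',x+150,y+190,rr,plane(c,(x+150,y+190),.054).round(4))
lm=(Z>.1)&(np.mgrid[:420,:560][1]<165)&(np.mgrid[:420,:560][1]>95)&(np.mgrid[:420,:560][0]>195)&(np.mgrid[:420,:560][0]<310)
w=P[lm]; print('lid',len(w),w.min(0),w.max(0)); ct=w.mean(0);U,S,Vt=np.linalg.svd(w-ct,full_matrices=False);print(ct,Vt[2])
im=c['pixels'][190:310,90:410][:,:,::-1]; cv2.imwrite('pics/crop1.png',cv2.resize(im,None,fx=2.5,fy=2.5,interpolation=cv2.INTER_CUBIC))
E
```

```text
blockrect ((201.21603393554688, 247.20582580566406), (85.66241455078125, 88.94832611083984), 83.41805267333984)
[[ 0.609   0.2276  0.053 ]
 [ 0.6357  0.0113  0.053 ]
 [ 0.4295 -0.0153  0.053 ]
 [ 0.4027  0.1984  0.053 ]] 0.053717430070536754
sides [np.float64(0.2083), np.float64(0.218), np.float64(0.2079), np.float64(0.2154)] centre [0.51921597 0.10551042 0.053     ]
(222, 224) 120 [206 205   1   2   2] ctr [0.6231 0.1001 0.022 ] len 0.0062 ang -178.9 Z 0.0518
(224, 264) 120 [212 282   1   1   1] ctr [0.433  0.0817 0.022 ] len nan ang nan Z 0.05
(297, 206) [[ 0.624 -0.128  0.018]]
(383, 204) [[ 0.631 -0.342  0.018]]
(385, 255) [[ 0.504 -0.346  0.018]]
(298, 257) [[ 0.497 -0.131  0.018]]
circ 225.5 264.5 18.3 [[0.4774 0.0454 0.054 ]]
circ 220.5 224.5 18.0 [[0.5742 0.0591 0.054 ]]
circ 180.5 228.5 18.0 [[0.5636 0.1567 0.054 ]]
circ 184.5 268.5 18.0 [[0.4667 0.1448 0.054 ]]
lid 4495 [ 0.39638855 -0.09376062  0.10002716] [0.60585819 0.28514755 1.3469361 ]
[0.50052273 0.24515133 0.21139355] [ 0.135298   -0.97717962 -0.16375114]<stdin>:19: RuntimeWarning: Degrees of freedom <= 0 for slice
  c *= np.true_divide(1, fact)
  c *= np.true_divide(1, fact)
```

View pics/crop1.png

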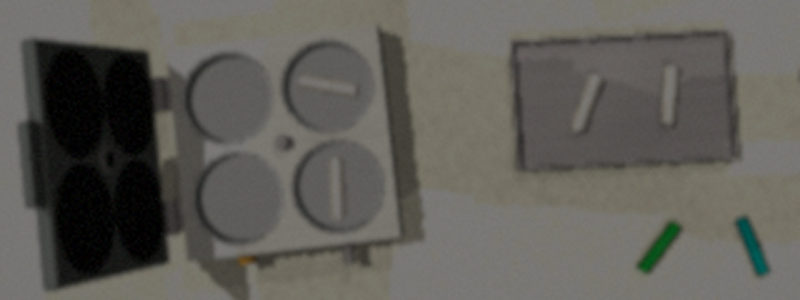

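The crop confirms the choice: the two plain white bars lie inside the tray, the left wells are empty, and all coloured look-alikes are outside it. Next I measure the bars with a local threshold.

```bash
cat >> h.py <<'E'
def bars(c,seeds,z,r=18,dt=14):
    g=cv2.cvtColor(c['pixels'],cv2.COLOR_RGB2GRAY).astype(int); out=[]
    for u,v in seeds:
        roi=g[max(v-r,0):v+r,max(u-r,0):u+r]; t=(np.median(roi)+np.percentile(roi,97))/2
        m=np.zeros(g.shape,np.uint8); m[max(v-r,0):v+r,max(u-r,0):u+r]=roi>t
        n,l,st,ce=cv2.connectedComponentsWithStats(m); k=l[v,u] or 1+np.argmax(st[1:,4])
        w=plane(c,np.argwhere(l==k)[:,::-1],z); q=cv2.minAreaRect((w[:,:2]*1000).astype(np.float32)); ctr=w.mean(0)
        e,V=np.linalg.eigh(np.cov((w-ctr)[:,:2].T)); a=np.degrees(np.arctan2(V[1,1],V[0,1])); a=(a+90)%180-90
        out.append((ctr[:2].round(4),a.round(1),np.sqrt(12*e).round(4)*1000,np.round(q[0],1)))
    return out
def plan(x=None,y=None,z=None,yaw=None):
    o=ctrl.get_obs(); w,a,b,c_=o['eef_rot']; M=Ro.from_quat([a,b,c_,w]).as_matrix(); p=np.array(o['eef_pos'])
    t=np.array([p[i] if k is None else k for i,k in enumerate((x,y,z))])
    cy=np.degrees(np.arctan2(M[1,0],M[0,0]))
    print('pos',p.round(4),'yaw',cy.round(2),'tilt',np.degrees(np.arccos(-M[2,2])).round(2),'q',np.round(o['q'],2),'F',np.round(o['wrist_force'],1),'open',round(o['opening'],3),'t',round(o['time_s'],1))
    print('shift units',((M.T@(t-p))/.05).round(3), 'norm',(np.linalg.norm(t-p)/.05).round(2), 'turn units', None if yaw is None else round(-(yaw-cy)/8,3))
E
python3 - <<'E'
from h import *
c=load('top0')
for s in bars(c,[(325,231),(358,228)],.013)+bars(c,[(222,224),(224,264)],.03,14): print(s)
plan(.56,-.2,.40,-18)
E
```

```text
(array([ 0.5643, -0.1952]), np.float64(-20.1), array([ 9.8, 57.7]), array([ 564. , -195.1]))
(array([ 0.5731, -0.278 ]), np.float64(-4.2), array([10.2, 55. ]), array([ 572.8, -278. ]))
(array([0.5781, 0.0625]), np.float64(80.4), array([ 8.7, 54.7]), array([578.4,  63. ]))
(array([0.4766, 0.0527]), np.float64(3.4), array([ 8.7, 56.7]), array([475.5,  52.9]))
pos [ 0.1922 -0.5417  0.4038] yaw 19.53 tilt 0.09 q [-1.44  0.18  1.61 -0.    1.35 -0.21] F [-0.8  0.   0.2] open 1.002 t 0.1
shift units [ 9.217 -3.982  0.086] norm 10.04 turn units 4.691
```

Request:
{"name": "drive_tool", "arguments": {
  "commands": [
    [[0.9,-0.39,0,0,0,0,0],[0.9,-0.39,0,0,0,0,0],[0.9,-0.39,0,0,0,0,0],[0.9,-0.39,0,0,0,0,0],[0.9,-0.39,0,0,0,0,0],[0.9,-0.39,0,0,0,0,0],[0.9,-0.39,0,0,0,0,0],[0.9,-0.39,0,0,0,0,0],[0.9,-0.39,0,0,0,0,0],[0.9,-0.39,0,0,0,0,80]]
  ]
}}

```text
time_s: 1.1
eef_pos: [0.5523, -0.2059, 0.4044]
eef_rot: [-0.0, 0.986, 0.17, -0.0]
wrist_force: [0.9, -1.1, 0.9]
opening: 0.859
```

Request:
{"name": "drive_tool", "arguments": {
  "commands": [
    [[0,0,0.4,0,0,0.99,80],[0,0,0.4,0,0,0.99,80],[0,0,0.4,0,0,0.99,80],[0,0,0.4,0,0,0.99,80],[0,0,0.2,0,0,0.99,80],[0,0,0,0,0,0,80]]
  ]
}}

```text
time_s: 1.7
eef_pos: [0.5503, -0.2072, 0.3122]
eef_rot: [-0.001, 0.985, -0.175, -0.002]
wrist_force: [0.1, -0.4, -0.6]
opening: 0.682
```

```bash
python3 - <<'E'
from h import *
plan(.564,-.195,.26,-20)
c=snap('wrist','w1'); print(c['W'].round(3).tolist(),c['intrinsics'][0][0])
E
```

```text
pos [ 0.5503 -0.2072  0.3122] yaw -20.14 tilt 0.27 q [-0.56  0.31  1.65  0.    1.19  1.36] F [ 0.1 -0.4 -0.6] open 0.682 t 1.7
shift units [ 0.177 -0.322  1.043] norm 1.11 turn units -0.018
[[-0.344, -0.9, -0.268, 0.618], [-0.939, 0.329, 0.1, -0.232], [-0.002, 0.286, -0.958, 0.281], [0.0, 0.0, 0.0, 1.0]] 359.70415322623546
```

View pics/w1.png

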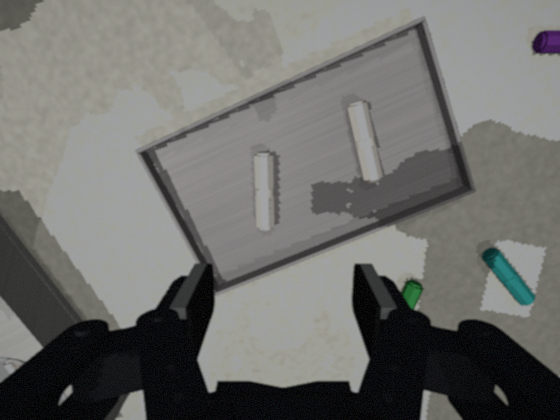

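The wrist view shows the tray with both white bars, bar 1 at about (263,191) and bar 2 at about (364,142). Bar 1 is vertical in the picture, so it lies along the tool's x axis.

```bash
python3 - <<'E'
from h import *
c=load('w1')
for s in bars(c,[(263,191),(364,142)],.013,45): print(s)
plan(.564,-.195,.20,-20)
E
```

```text
(array([ 0.5641, -0.1945]), np.float64(-19.3), array([ 9.6, 58.2]), array([ 563.2, -194.5]))
(array([ 0.5735, -0.2781]), np.float64(-3.8), array([10.5, 56.6]), array([ 572.8, -278.5]))
pos [ 0.5508 -0.2075  0.3136] yaw -19.9 tilt 0.14 q [-0.56  0.31  1.65  0.    1.19  1.36] F [-0.6 -1.  -0.1] open 0.686 t 1.8
shift units [ 0.169 -0.324  2.272] norm 2.3 turn units 0.012
```

Request:
{"name": "drive_tool", "arguments": {
  "commands": [
    [[0.17,-0.33,0.3,0,0,0,80],[0,0,0.8,0,0,0,80],[0,0,0.8,0,0,0,80],[0,0,0.4,0,0,0,80],[0,0,0.2,0,0,0,80],[0,0,0.16,0,0,0,80],[0,0,0,0,0,0,120]]
  ]
}}

```text
time_s: 2.45
eef_pos: [0.5651, -0.1954, 0.182]
eef_rot: [0.0, 0.985, -0.174, 0.0]
wrist_force: [-0.1, 0.2, 0.4]
opening: 0.537
```

Request:
{"name": "drive_tool", "arguments": {
  "commands": [
    [[0,0,0,0,0,0,180],[0,0,0,0,0,0,255],[0,0,0,0,0,0,255],[0,0,0,0,0,0,255],[0,0,0,0,0,0,255],[0,0,0,0,0,0,255]]
  ]
}}

```text
time_s: 3.05
eef_pos: [0.5655, -0.1955, 0.1833]
eef_rot: [0.0, 0.985, -0.174, 0.001]
wrist_force: [-0.9, 1.4, 6.1]
opening: 0.131
```

Request:
{"name": "drive_tool", "arguments": {
  "commands": [
    [[0,0,0,0,0,0,255],[0,0,-0.2,0,0,0,255],[0,0,-0.6,0,0,0,255],[0,0,-0.8,0,0,0,255],[0,0,-0.6,0,0,0,255],[0,0,0,0,0,0,255]]
  ]
}}

```text
time_s: 3.65
eef_pos: [0.5665, -0.196, 0.2979]
eef_rot: [0.002, 0.985, -0.174, 0.005]
wrist_force: [0.5, -0.4, -0.2]
opening: 0.133
```

```bash
python3 - <<'E'
from h import *
# empty wells from circle fit; A near (.4667,.1448), B (.5636,.1567)
plan(.4667,.1448,.29,-20)
c=snap('wrist','w2')
E
```

```text
pos [ 0.5665 -0.196   0.2979] yaw -20.06 tilt 0.57 q [-0.53  0.34  1.63  0.    1.15  1.39] F [ 0.5 -0.4 -0.2] open 0.133 t 3.6
shift units [-4.214 -5.719  0.106] norm 7.1 turn units -0.007
```

View pics/w2.png

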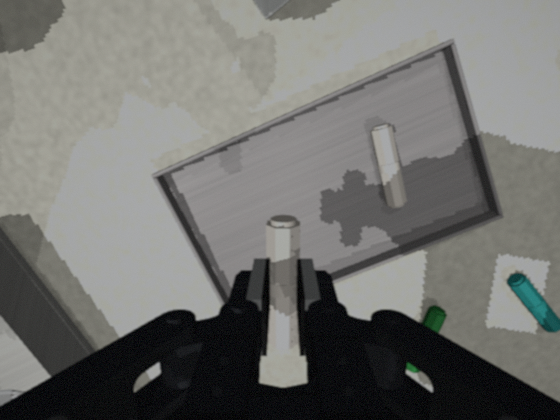

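Bar 1 is held in the jaws, seen at (282,270), and only bar 2 is left in the tray at (388,165). Next I carry bar 1 to the near empty well.

Request:
{"name": "drive_tool", "arguments": {
  "commands": [
    [[-0.3,-0.41,0,0,0,0,255],[-0.6,-0.8,0,0,0,0,255],[-0.6,-0.8,0,0,0,0,255],[-0.6,-0.8,0,0,0,0,255],[-0.6,-0.8,0,0,0,0,255],[-0.6,-0.8,0,0,0,0,255],[-0.5,-0.7,0,0,0,0,255],[-0.3,-0.41,0,0,0,0,255],[-0.11,-0.2,0,0,0,0,255],[0,0,0,0,0,0,255]]
  ]
}}

```text
time_s: 4.7
eef_pos: [0.4647, 0.1466, 0.2909]
eef_rot: [0.0, 0.985, -0.173, -0.001]
wrist_force: [-0.3, -0.2, 0.3]
opening: 0.132
```

```bash
python3 - <<'E'
from h import *
plan(.4667,.1448,.206,-20)
c=snap('wrist','w3'); cv2.imwrite('pics/w3.png',c['pixels'][:,:,::-1])
E
```

```text
pos [0.4647 0.1466 0.2909] yaw -19.94 tilt 0.08 q [ 0.06  0.13  1.92 -0.    1.1   1.98] F [-0.3 -0.2  0.3] open 0.132 t 4.7
shift units [0.053 0.019 1.699] norm 1.7 turn units 0.008
```

View pics/w3.png

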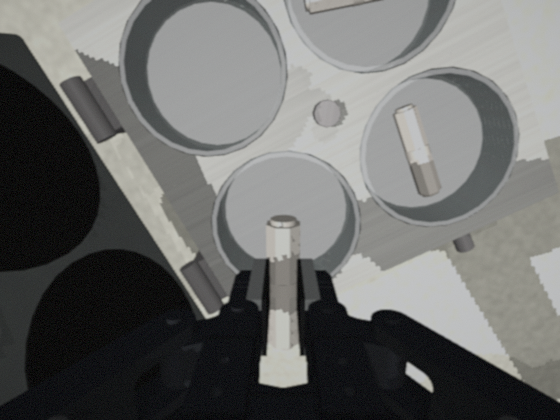

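The empty near well lies right below the held bar, its rim centred near (287,220). The far empty well is at (203,72).

Request:
{"name": "drive_tool", "arguments": {
  "commands": [
    [[0.05,0.02,0.4,0,0,0,255],[0,0,0.6,0,0,0,255],[0,0,0.4,0,0,0,255],[0,0,0.2,0,0,0,255],[0,0,0.12,0,0,0,255],[0,0,0.04,0,0,0,255],[0,0,0,0,0,0,255],[0,0,0,0,0,0,255]]
  ]
}}

```text
time_s: 5.55
eef_pos: [0.4678, 0.1439, 0.2045]
eef_rot: [-0.0, 0.985, -0.174, 0.001]
wrist_force: [-0.2, 0.1, 0.5]
opening: 0.131
```

Request:
{"name": "drive_tool", "arguments": {
  "commands": [
    [[0,0,0.03,0,0,0,255],[0,0,0.02,0,0,0,255],[0,0,0,0,0,0,255],[0,0,0,0,0,0,255]]
  ]
}}

```text
time_s: 5.95
eef_pos: [0.4672, 0.144, 0.2013]
eef_rot: [-0.0, 0.985, -0.174, 0.0]
wrist_force: [-0.0, -1.0, 0.2]
opening: 0.134
```

Request:
{"name": "drive_tool", "arguments": {
  "commands": [
    [[0,0,0.02,0,0,0,255],[0,0,0,0,0,0,255],[0,0,0,0,0,0,255]]
  ]
}}

```text
time_s: 6.25
eef_pos: [0.4674, 0.144, 0.2004]
eef_rot: [-0.0, 0.985, -0.174, 0.0]
wrist_force: [-0.8, 0.5, 2.8]
opening: 0.129
```

Light contact (2.8 N) at the predicted height, so I release with a small opening.

Request:
{"name": "drive_tool", "arguments": {
  "commands": [
    [[0,0,0,0,0,0,190],[0,0,0,0,0,0,165],[0,0,0,0,0,0,165],[0,0,0,0,0,0,165],[0,0,-0.2,0,0,0,165],[0,0,-0.6,0,0,0,165],[0,0,-0.8,0,0,0,120],[0,0,-0.6,0,0,0,80],[0,0,0,0,0,0,80]]
  ]
}}

```text
time_s: 7.15
eef_pos: [0.4691, 0.1441, 0.3157]
eef_rot: [-0.001, 0.985, -0.174, 0.005]
wrist_force: [0.4, -0.1, 0.8]
opening: 0.684
```

```bash
python3 - <<'E'
from h import *
plan(.573,-.278,.30,-4)
c=snap('wrist','w4')
print(bars(c,[(285,200)],.03,60))
E
```

```text
pos [0.4691 0.1441 0.3157] yaw -20.06 tilt 0.55 q [0.06 0.09 1.9  0.   1.14 1.98] F [ 0.4 -0.1  0.8] open 0.684 t 7.2
shift units [4.845 7.219 0.328] norm 8.7 turn units -2.008
[(array([0.4661, 0.146 ]), np.float64(-19.9), array([ 9.1, 58.6]), array([465.4, 146.4]))]
```

Bar 1 lies in its liner at (0.466, 0.146), 58 mm long as seen. Next is bar 2.

Request:
{"name": "drive_tool", "arguments": {
  "commands": [
    [[0.3,0.45,0,0,0,0,80],[0.55,0.82,0,0,0,0,80],[0.55,0.82,0,0,0,0,80],[0.55,0.82,0,0,0,0,80],[0.55,0.82,0,0,0,0,80],[0.55,0.82,0,0,0,0,80],[0.55,0.82,0,0,0,0,80],[0.55,0.82,0,0,0,0,80],[0.4,0.6,0,0,0,0,80],[0.3,0.43,0,0,0,0,80]]
  ]
}}

```text
time_s: 8.2
eef_pos: [0.5707, -0.281, 0.3086]
eef_rot: [-0.0, 0.985, -0.175, -0.001]
wrist_force: [0.7, -0.1, 0.7]
opening: 0.685
```

Request:
{"name": "drive_tool", "arguments": {
  "commands": [
    [[0,0,0.3,0,0,-0.9,80],[0,0,0.3,0,0,-0.9,80],[0,0,0.3,0,0,-0.22,80],[0,0,0,0,0,0,80]]
  ]
}}

```text
time_s: 8.6
eef_pos: [0.5697, -0.2776, 0.2612]
eef_rot: [-0.002, 0.999, -0.034, -0.003]
wrist_force: [-0.7, -0.5, -0.3]
opening: 0.688
```

```bash
python3 - <<'E'
from h import *
c=snap('wrist','w5')
g=cv2.cvtColor(c['pixels'],cv2.COLOR_RGB2GRAY)
# seed: project expected bar
X=np.array([.5735,-.278,.013,1]); q=np.linalg.inv(c['W'])@X; uv=(c['intrinsics']@(q[:3]/q[2]))[:2].astype(int); print(uv)
print(bars(c,[tuple(int(i) for i in uv)],.013,48))
plan(.5733,-.278,.1815,-4)
E
```

```text
[284 216]
[(array([ 0.5844, -0.2782]), np.float64(-1.1), array([10.3, 31. ]), array([ 583.8, -279. ]))]
pos [ 0.5702 -0.2778  0.2628] yaw -3.98 tilt 0.28 q [-0.64  0.46  1.55 -0.    1.13  1.  ] F [-0.9  0.5  0.3] open 0.69 t 8.7
shift units [0.068 0.003 1.626] norm 1.63 turn units 0.003
```

The mask caught only the lit half of bar 2, but its lateral position and angle agree with the earlier fix. I go down.

Request:
{"name": "drive_tool", "arguments": {
  "commands": [
    [[0.07,0,0.4,0,0,0,80],[0,0,0.6,0,0,0,80],[0,0,0.4,0,0,0,80],[0,0,0.2,0,0,0,80],[0,0,0,0,0,0,120],[0,0,0,0,0,0,180],[0,0,0,0,0,0,255],[0,0,0,0,0,0,255],[0,0,0,0,0,0,255],[0,0,0,0,0,0,255]]
  ]
}}

```text
time_s: 9.65
eef_pos: [0.5765, -0.2798, 0.1905]
eef_rot: [0.002, 0.999, -0.034, 0.003]
wrist_force: [-4.1, 3.5, 20.6]
opening: 0.005
```

Request:
{"name": "drive_tool", "arguments": {
  "commands": [
    [[0,0,0,0,0,0,255],[0,0,0,0,0,0,255]]
  ]
}}

```text
time_s: 9.85
eef_pos: [0.5765, -0.2797, 0.1906]
eef_rot: [0.002, 0.999, -0.034, 0.003]
wrist_force: [-3.3, 2.9, 20.7]
opening: 0.003
```

Request:
{"name": "drive_tool", "arguments": {
  "commands": [
    [[0,0,-0.2,0,0,0,255],[0,0,-0.6,0,0,0,255],[0,0,-0.8,0,0,0,255],[0,0,-0.6,0,0,0,255],[0,0,0,0,0,0,255]]
  ]
}}

```text
time_s: 10.35
eef_pos: [0.5764, -0.2798, 0.3021]
eef_rot: [0.003, 0.999, -0.034, 0.005]
wrist_force: [0.1, -0.1, 0.9]
opening: 0.002
```

```bash
python3 - <<'E'
from h import *
plan(.5638,.156,.29,-4)
E
```

```text
pos [ 0.5764 -0.2798  0.3021] yaw -3.9 tilt 0.64 q [-0.64  0.42  1.52  0.    1.19  1.  ] F [ 0.1 -0.1  0.9] open 0.002 t 10.3
shift units [-0.847 -8.68   0.182] norm 8.72 turn units 0.012
```

The jaws squeezed off the top of bar 2: they gripped too high on the octagon. I open and look again.

Request:
{"name": "drive_tool", "arguments": {
  "commands": [
    [[0,0,0,0,0,0,80],[0,0,0,0,0,0,80],[0,0,0.2,0,0,0,80],[0,0,0,0,0,0,80],[0,0,0,0,0,0,80]]
  ]
}}

```text
time_s: 10.85
eef_pos: [0.5742, -0.2783, 0.2834]
eef_rot: [-0.001, 0.999, -0.034, -0.001]
wrist_force: [-1.0, -0.1, 0.4]
opening: 0.688
```

```bash
python3 - <<'E'
from h import *
c=snap('wrist','w6'); plan(.5733,-.278,.177,-4)
m=load('w6'); print(bars(m,[(284,190)],.013,60))
E
```

```text
pos [ 0.5744 -0.2785  0.284 ] yaw -3.92 tilt 0.11 q [-0.64  0.44  1.53  0.    1.17  1.  ] F [1.  0.4 0.3] open 0.687 t 10.9
shift units [-0.019 -0.006  2.14 ] norm 2.14 turn units 0.01
[(array([ 0.577 , -0.2776]), np.float64(-6.3), array([ 9.5, 50.7]), array([ 574. , -278.6]))]
```

View pics/w6.png

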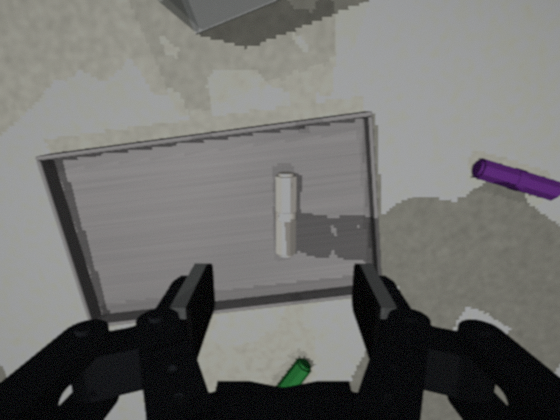

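Bar 2 was not disturbed and lies at (286,215), centred between the jaws. I grasp 5 mm lower.

Request:
{"name": "drive_tool", "arguments": {
  "commands": [
    [[0,0,0.6,0,0,0,80],[0,0,0.8,0,0,0,80],[0,0,0.4,0,0,0,80],[0,0,0.2,0,0,0,80],[0,0,0.12,0,0,0,80],[0,0,0,0,0,0,120],[0,0,0,0,0,0,180],[0,0,0,0,0,0,220],[0,0,0,0,0,0,255],[0,0,0,0,0,0,255]]
  ]
}}

```text
time_s: 11.9
eef_pos: [0.5753, -0.2791, 0.1809]
eef_rot: [0.001, 0.999, -0.034, 0.001]
wrist_force: [-0.5, 0.4, 6.3]
opening: 0.135
```

Request:
{"name": "drive_tool", "arguments": {
  "commands": [
    [[0,0,0,0,0,0,255],[0,0,0,0,0,0,255]]
  ]
}}

```text
time_s: 12.1
eef_pos: [0.5753, -0.2791, 0.1809]
eef_rot: [0.001, 0.999, -0.034, 0.001]
wrist_force: [-0.6, 0.4, 6.3]
opening: 0.135
```

Request:
{"name": "drive_tool", "arguments": {
  "commands": [
    [[0,0,-0.2,0,0,0,255],[0,0,-0.6,0,0,0,255],[0,0,-0.8,0,0,0,255],[0,0,-0.6,0,0,0,255],[0,0,0,0,0,0,255]]
  ]
}}

```text
time_s: 12.6
eef_pos: [0.5762, -0.2797, 0.2956]
eef_rot: [0.003, 0.999, -0.034, 0.004]
wrist_force: [0.0, -0.4, -0.8]
opening: 0.136
```

```bash
python3 - <<'E'
from h import *
plan(.5638,.156,.29,-4)
E
```

```text
pos [ 0.5762 -0.2797  0.2956] yaw -3.9 tilt 0.57 q [-0.64  0.43  1.52  0.    1.18  1.  ] F [ 0.  -0.4 -0.8] open 0.136 t 12.6
shift units [-0.842 -8.676  0.059] norm 8.72 turn units 0.012
```

Request:
{"name": "drive_tool", "arguments": {
  "commands": [
    [[-0.08,-0.5,0,0,0,0,255],[-0.08,-0.95,0,0,0,0,255],[-0.08,-0.95,0,0,0,0,255],[-0.08,-0.95,0,0,0,0,255],[-0.08,-0.95,0,0,0,0,255],[-0.08,-0.95,0,0,0,0,255],[-0.08,-0.95,0,0,0,0,255],[-0.08,-0.95,0,0,0,0,255],[-0.08,-0.9,0,0,0,0,255],[-0.08,-0.6,0,0,0,0,255]]
  ]
}}

```text
time_s: 13.6
eef_pos: [0.5633, 0.1585, 0.2887]
eef_rot: [-0.0, 0.999, -0.033, -0.001]
wrist_force: [-0.4, -0.7, 0.4]
opening: 0.139
```

Request:
{"name": "drive_tool", "arguments": {
  "commands": [
    [[0,0,0,0,0,0,255],[0,0,0,0,0,0,255]]
  ]
}}

```text
time_s: 13.8
eef_pos: [0.5637, 0.1562, 0.2886]
eef_rot: [0.0, 0.999, -0.033, -0.001]
wrist_force: [0.1, 0.4, -1.0]
opening: 0.139
```

```bash
python3 - <<'E'
from h import *
plan(.5638,.156,.2005,-4)
E
```

```text
pos [0.5637 0.1562 0.2886] yaw -3.8 tilt 0.07 q [ 0.07  0.33  1.67 -0.    1.14  1.7 ] F [ 0.1  0.4 -1. ] open 0.139 t 13.8
shift units [0.005 0.003 1.763] norm 1.76 turn units 0.025
```

Request:
{"name": "drive_tool", "arguments": {
  "commands": [
    [[0,0,0.4,0,0,0,255],[0,0,0.6,0,0,0,255],[0,0,0.4,0,0,0,255],[0,0,0.2,0,0,0,255],[0,0,0.14,0,0,0,255],[0,0,0,0,0,0,255],[0,0,0,0,0,0,255],[0,0,0,0,0,0,255]]
  ]
}}

```text
time_s: 14.6
eef_pos: [0.5648, 0.1556, 0.2034]
eef_rot: [-0.0, 0.999, -0.034, 0.001]
wrist_force: [0.2, 0.7, -0.7]
opening: 0.135
```

Request:
{"name": "drive_tool", "arguments": {
  "commands": [
    [[0,0,0.03,0,0,0,255],[0,0,0,0,0,0,255],[0,0,0,0,0,0,255]]
  ]
}}

```text
time_s: 14.9
eef_pos: [0.5642, 0.1557, 0.2009]
eef_rot: [-0.0, 0.999, -0.034, 0.0]
wrist_force: [0.3, 0.3, -0.5]
opening: 0.136
```

Request:
{"name": "drive_tool", "arguments": {
  "commands": [
    [[0,0,0.03,0,0,0,255],[0,0,0,0,0,0,255],[0,0,0,0,0,0,255]]
  ]
}}

```text
time_s: 15.2
eef_pos: [0.5642, 0.1556, 0.1991]
eef_rot: [0.0, 0.999, -0.034, -0.0]
wrist_force: [0.9, -0.6, -0.2]
opening: 0.136
```

Request:
{"name": "drive_tool", "arguments": {
  "commands": [
    [[0,0,0.02,0,0,0,255],[0,0,0,0,0,0,255],[0,0,0,0,0,0,255]]
  ]
}}

```text
time_s: 15.5
eef_pos: [0.5642, 0.1556, 0.1981]
eef_rot: [0.0, 0.999, -0.034, -0.0]
wrist_force: [0.1, 0.4, 0.2]
opening: 0.139
```

Request:
{"name": "drive_tool", "arguments": {
  "commands": [
    [[0,0,0.02,0,0,0,255],[0,0,0,0,0,0,255],[0,0,0,0,0,0,255]]
  ]
}}

```text
time_s: 15.8
eef_pos: [0.5643, 0.1556, 0.1979]
eef_rot: [0.0, 0.999, -0.034, 0.0]
wrist_force: [-1.9, -0.9, 5.0]
opening: 0.142
```

Request:
{"name": "drive_tool", "arguments": {
  "commands": [
    [[0,0,0,0,0,0,190],[0,0,0,0,0,0,165],[0,0,0,0,0,0,165],[0,0,0,0,0,0,165],[0,0,-0.2,0,0,0,165],[0,0,-0.6,0,0,0,165],[0,0,-0.8,0,0,0,165],[0,0,-0.8,0,0,0,255],[0,0,-0.8,0,0,0,255],[0,0,0,0,0,0,255]]
  ]
}}

```text
time_s: 16.8
eef_pos: [0.5662, 0.1559, 0.3651]
eef_rot: [-0.001, 0.999, -0.034, 0.006]
wrist_force: [1.3, -0.1, 0.5]
opening: 0.0
```

```bash
python3 - <<'E'
from h import *
plan()
c=snap('wrist','w7')
P=pts(snap('top','top1'))
# lid edge: points of lid above z .2
Z=P[...,2]; v,u=np.mgrid[:420,:560]
m=(Z>.12)&(Z<.34)&(u<158)&(u>90)&(v>190)&(v<312); w=P[m]
w=w[(w[:,1]>.2)]; ct=np.median(w,0)
for _ in range(3):
    U,S,V=np.linalg.svd(w-w.mean(0),full_matrices=False); n=V[2]; d=abs((w-w.mean(0))@n); w=w[d<.006]
print('lid n',n,'ctr',w.mean(0),'zmax',w[:,2].max(),len(w)); 
hi=w[w[:,2]>w[:,2].max()-.012]; print('top edge',hi.mean(0),hi.min(0),hi.max(0))
E
```

```text
pos [0.5662 0.1559 0.3651] yaw -3.9 tilt 0.73 q [0.07 0.24 1.62 0.   1.27 1.71] F [ 1.3 -0.1  0.5] open 0.0 t 16.8
shift units [0. 0. 0.] norm 0.0 turn units None
lid n [ 0.11965408 -0.96630519  0.22789731] ctr [0.46509111 0.24288721 0.20718076] zmax 0.2798729101896831 2030
top edge [0.45948847 0.25901668 0.27051663] [0.40745843 0.25016133 0.26793292] [0.51611856 0.26434531 0.27987291]
```

View pics/w7.png

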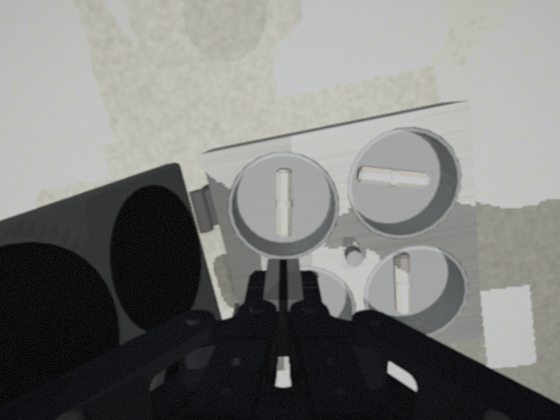

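All four liners hold a bar: (283,200), (394,177) and (402,283) are visible, and the hidden near-left one was checked before. The lid stands at about 1.80 rad. Next I go over it and behind its free edge.

Request:
{"name": "drive_tool", "arguments": {
  "commands": [
    [[0,0,-0.4,0,0,-0.65,255],[0,0,-0.8,0,0,-0.65,255],[0,0,-0.8,0,0,0,255],[0,0,-0.5,0,0,0,255],[-0.1,-0.4,0,0,0,0,255],[-0.23,-0.75,0,0,0,0,255],[-0.25,-0.8,0,0,0,0,255],[-0.25,-0.8,0,0,0,0,255],[-0.2,-0.67,0,0,0,0,255],[0,0,0,0,0,0,255]]
  ]
}}

```text
time_s: 17.9
eef_pos: [0.4915, 0.3229, 0.4802]
eef_rot: [-0.0, 0.998, 0.059, -0.002]
wrist_force: [0.3, 0.3, 0.8]
opening: -0.001
```

```bash
cat >> h.py <<'E'
C=np.array([.5205,.1015]); YB=np.radians(6.5); EX=np.array([np.cos(YB),np.sin(YB)]); EY=np.array([-EX[1],EX[0]])
def blk():
    p=ctrl.get_obs()['eef_pos']; d=np.array(p[:2])-C; print('block X,Y,tipZ',(d@EX).round(4),(d@EY).round(4),(p[2]-.173).round(4))
E
python3 - <<'E'
from h import *
w=C+.22*EY; plan(w[0],w[1],.433,6.5); blk()
t=np.arange(1.85,-.01,-.1161); t=np.r_[t]
Q=np.c_[.114-.224*np.cos(t)+.017*np.sin(t)+.0145,.056+.224*np.sin(t)+.017*np.cos(t)]
d=np.diff(Q,axis=0)/.05
for k in range(len(t)): print(t[k].round(2),Q[k].round(3), (-d[k]).round(2) if k<len(d) else '')
E
```

```text
pos [0.4915 0.3229 0.4802] yaw 6.76 tilt 0.22 q [0.38 0.16 1.48 0.   1.51 1.83] F [0.3 0.3 0.8] open -0.001 t 17.9
shift units [0.078 0.067 0.945] norm 0.95 turn units 0.033
block X,Y,tipZ -0.0037 0.2233 0.3072
1.85 [0.207 0.267] [ 0.5  -0.15]
1.73 [0.182 0.274] [ 0.51 -0.09]
1.62 [0.156 0.279] [ 0.52 -0.03]
1.5 [0.13  0.281] [0.52 0.03]
1.39 [0.104 0.279] [0.51 0.09]
1.27 [0.078 0.275] [0.5  0.15]
1.15 [0.053 0.268] [0.48 0.2 ]
1.04 [0.029 0.258] [0.45 0.26]
0.92 [0.007 0.245] [0.42 0.31]
0.81 [-0.014  0.229] [0.38 0.35]
0.69 [-0.034  0.212] [0.34 0.4 ]
0.57 [-0.051  0.192] [0.29 0.43]
0.46 [-0.065  0.17 ] [0.24 0.46]
0.34 [-0.077  0.147] [0.18 0.49]
0.22 [-0.086  0.122] [0.13 0.51]
0.11 [-0.092  0.097] [0.07 0.52]
-0.01 [-0.096  0.071]
```

Request:
{"name": "drive_tool", "arguments": {
  "commands": [
    [[0.07,0,0.4,0,0,0,255],[0,0,0.45,0,0,0,255],[0,0,0,0,0,0,255],[0,0.35,0,0,0,0,255],[0,0.3,-0.08,0,0,0,255],[0,0.3,-0.07,0,0,0,255],[0,0.3,-0.04,0,0,0,255],[0,0.3,-0.02,0,0,0,255],[0,0.3,0,0,0,0,255]]
  ]
}}

```text
time_s: 18.8
eef_pos: [0.508, 0.2268, 0.4517]
eef_rot: [-0.0, 0.998, 0.056, 0.001]
wrist_force: [1.1, 4.3, 2.3]
opening: -0.001
```

```bash
python3 - <<'E'
from h import *
plan(); blk(); snap('side','s1')
E
```

```text
pos [0.508  0.2268 0.4517] yaw 6.47 tilt 0.16 q [0.21 0.1  1.6  0.   1.44 1.66] F [1.1 4.3 2.3] open -0.001 t 18.8
shift units [0. 0. 0.] norm 0.0 turn units None
block X,Y,tipZ 0.0018 0.1259 0.2787
```

View pics/s1.png

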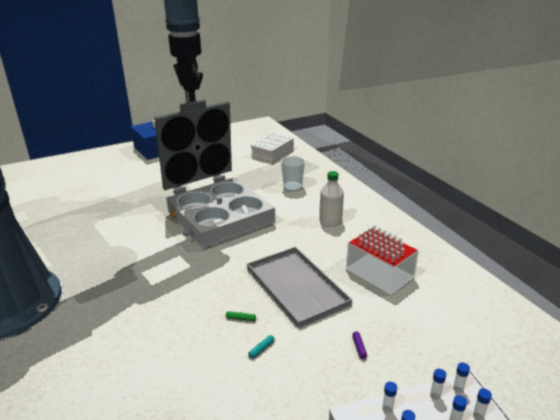

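The fingers are behind the tongue at (193,103) and the lid is following with about 4 N. I continue along the arc.

Request:
{"name": "drive_tool", "arguments": {
  "commands": [
    [[0,0.4,0,0,0,0,255],[0,0.51,0.07,0,0,0,255],[0,0.5,0.14,0,0,0,255],[0,0.48,0.2,0,0,0,255],[0,0.45,0.26,0,0,0,255],[0,0.42,0.31,0,0,0,255],[0,0.38,0.35,0,0,0,255],[0,0,0,0,0,0,255]]
  ]
}}

```text
time_s: 19.65
eef_pos: [0.525, 0.0693, 0.3816]
eef_rot: [0.001, 0.998, 0.055, -0.002]
wrist_force: [-0.4, 0.7, -0.7]
opening: -0.003
```

```bash
python3 - <<'E'
from h import *
plan(); blk()
E
```

```text
pos [0.525  0.0693 0.3816] yaw 6.31 tilt 0.23 q [-0.09  0.1   1.74 -0.    1.3   1.37] F [-0.4  0.7 -0.7] open -0.003 t 19.6
shift units [0. 0. 0.] norm 0.0 turn units None
block X,Y,tipZ 0.0008 -0.0325 0.2086
```

Request:
{"name": "drive_tool", "arguments": {
  "commands": [
    [[0,0.34,0.4,0,0,0,255],[0,0.29,0.43,0,0,0,255],[0,0.24,0.46,0,0,0,255],[0,0.18,0.48,0,0,0,255],[0,0,0,0,0,0,255]]
  ]
}}

```text
time_s: 20.15
eef_pos: [0.53, 0.0192, 0.2923]
eef_rot: [-0.0, 0.998, 0.056, -0.003]
wrist_force: [-0.3, 0.4, 0.0]
opening: -0.005
```

```bash
python3 - <<'E'
from h import *
plan(); blk(); snap('side','s2')
E
```

```text
pos [0.53   0.0192 0.2923] yaw 6.41 tilt 0.36 q [-0.19  0.22  1.81 -0.    1.12  1.27] F [-0.3  0.4  0. ] open -0.005 t 20.1
shift units [0. 0. 0.] norm 0.0 turn units None
block X,Y,tipZ 0.0001 -0.0828 0.1193
```

View pics/s2.png

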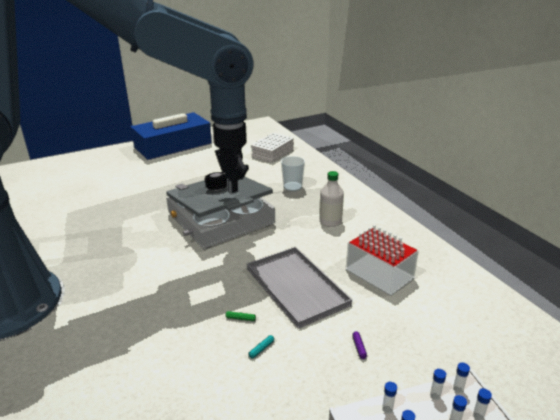

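The lid is nearly shut, at (225,190), ahead of the fingers. I push the free edge the rest of the way down.

Request:
{"name": "drive_tool", "arguments": {
  "commands": [
    [[0,0.13,0.3,0,0,0,255],[0,0.07,0.3,0,0,0,255],[0,0,0.2,0,0,0,255],[0,0,0.1,0,0,0,255],[0,0,0,0,0,0,255],[0,0,0,0,0,0,255]]
  ]
}}

```text
time_s: 20.8
eef_pos: [0.5328, 0.0104, 0.2509]
eef_rot: [0.0, 0.998, 0.057, 0.0]
wrist_force: [1.0, -1.1, -0.3]
opening: -0.002
```

```bash
python3 - <<'E'
from h import *
plan(); blk()
E
```

```text
pos [0.5328 0.0104 0.2509] yaw 6.51 tilt 0.05 q [-0.2   0.28  1.83  0.    1.03  1.25] F [ 1.  -1.1 -0.3] open -0.002 t 20.8
shift units [0. 0. 0.] norm 0.0 turn units None
block X,Y,tipZ 0.0019 -0.0919 0.0779
```

Request:
{"name": "drive_tool", "arguments": {
  "commands": [
    [[0,0,0.04,0,0,0,255],[0,0,0.04,0,0,0,255],[0,0,0,0,0,0,255],[0,0,0,0,0,0,255]]
  ]
}}

```text
time_s: 21.2
eef_pos: [0.5324, 0.0101, 0.2462]
eef_rot: [-0.0, 0.998, 0.057, -0.0]
wrist_force: [-0.4, 0.5, 0.3]
opening: 0.0
```

Request:
{"name": "drive_tool", "arguments": {
  "commands": [
    [[0,0,0.04,0,0,0,255],[0,0,0.02,0,0,0,255],[0,0,0,0,0,0,255],[0,0,0,0,0,0,255]]
  ]
}}

```text
time_s: 21.6
eef_pos: [0.5325, 0.01, 0.2434]
eef_rot: [0.0, 0.998, 0.057, 0.0]
wrist_force: [-1.3, 0.3, 4.1]
opening: -0.0
```

Request:
{"name": "drive_tool", "arguments": {
  "commands": [
    [[0,0,0.04,0,0,0,255],[0,0,0.04,0,0,0,255],[0,0,0,0,0,0,255],[0,0,0,0,0,0,255]]
  ]
}}

```text
time_s: 22.0
eef_pos: [0.5328, 0.0101, 0.2431]
eef_rot: [0.0, 0.998, 0.057, -0.0]
wrist_force: [-16.3, 1.5, 38.0]
opening: -0.002
```

Request:
{"name": "drive_tool", "arguments": {
  "commands": [
    [[0,0,0.04,0,0,0,255],[0,0,0.03,0,0,0,255],[0,0,0,0,0,0,255],[0,0,0,0,0,0,255]]
  ]
}}

```text
time_s: 22.4
eef_pos: [0.533, 0.0102, 0.2429]
eef_rot: [0.0, 0.998, 0.057, -0.0]
wrist_force: [-31.3, 3.5, 68.1]
opening: 0.003
```

The lid is hard against its stop: the tip stays at z 0.070, the plate-top height, while the force rises to 68 N. I back off, and turn the wrist back to get room for the nut.

Request:
{"name": "drive_tool", "arguments": {
  "commands": [
    [[0,0,-0.2,0,0,0,255],[0,0,-0.5,0,0,0,200],[0,0,-0.7,0,0,-0.8,100],[0,0,-0.7,0,0,-1,0],[0,0,-0.6,0,0,-1,0],[0,0,-0.3,0,0,-1,0],[0,0,0,0,0,-1,0],[0,0,0,0,0,-1,0],[0,0,0,0,0,-1,0],[0,0,0,0,0,0,0]]
  ]
}}

```text
time_s: 23.4
eef_pos: [0.5324, 0.0101, 0.3854]
eef_rot: [-0.0, 0.862, 0.507, -0.0]
wrist_force: [0.2, 0.5, 0.1]
opening: 1.0
```

```bash
python3 - <<'E'
from h import *
plan(); blk()
c=snap('wrist','w8'); P=pts(c); Z=P[...,2]; g=c['pixels'].max(2)
d=np.hypot(P[...,0]-C[0],P[...,1]-C[1])
m=(Z>.1)&(Z<.118)&(d<.06); w=P[m]
print('nut',len(w), w.mean(0) if len(w) else '', np.median(w[:,2]) if len(w) else '')
if len(w)>20: print(cv2.minEnclosingCircle((w[:,:2]*1000).astype(np.float32)))
m=(Z>.055)&(Z<.085)&(d<.15); w=P[m]; A=np.c_[w[:,:2]-C,np.ones(len(w))]; A=np.c_[(w[:,:2]-C)@EX,(w[:,:2]-C)@EY,np.ones(len(w))]
print('lid plane (slopeX,slopeY,z)',np.linalg.lstsq(A,w[:,2],rcond=None)[0],len(w),np.median(w[:,2]))
E
```

```text
pos [0.5324 0.0101 0.3854] yaw 60.95 tilt 0.01 q [-0.2   0.1   1.73  0.    1.3   0.3 ] F [0.2 0.5 0.1] open 1.0 t 23.4
shift units [0. 0. 0.] norm 0.0 turn units None
block X,Y,tipZ 0.0015 -0.0922 0.2124
nut 6125 [0.52235035 0.10190501 0.1096661 ] 0.10968822730460365
((521.4054565429688, 101.56295776367188), 29.483095169067383)
lid plane (slopeX,slopeY,z) [-0.00035415  0.00431376  0.07036054] 59921 0.07031082188469578
```

View pics/w8.png

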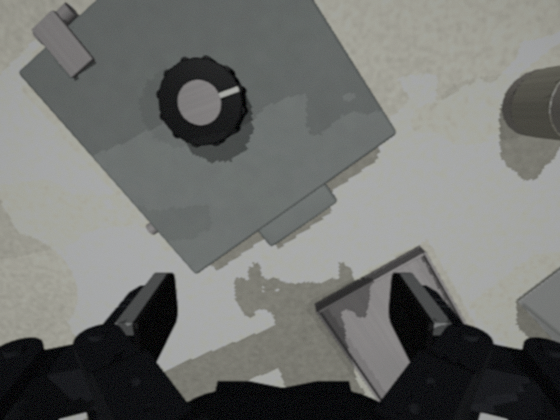

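The lid lies flat: its top is at z 0.0704 with a slope of 0.004. The nut is at (202,102), i.e. (0.522, 0.102), and its white mark points right at (230,92). I move over the nut.

Request:
{"name": "drive_tool", "arguments": {
  "commands": [
    [[0.75,-0.54,0,0,0,0,0],[0.75,-0.54,0,0,0,0,0],[0,0,0.2,0,0,-1,0],[0,0,0.3,0,0,-1,0],[0,0,0.3,0,0,-1,0],[0,0,0.3,0,0,-1,0],[0,0,0.3,0,0,-1,0],[0,0,0.2,0,0,-1,0],[0,0,0,0,0,-1,0],[0,0,0,0,0,-1,0]]
  ]
}}

```text
time_s: 24.45
eef_pos: [0.5216, 0.1019, 0.3049]
eef_rot: [-0.001, 0.462, 0.887, -0.0]
wrist_force: [-0.8, -0.3, 0.0]
opening: 1.004
```

Request:
{"name": "drive_tool", "arguments": {
  "commands": [
    [[0,0,0,0,0,-1,0],[0,0,0,0,0,0,0],[0,0,0,0,0,0,0]]
  ]
}}

```text
time_s: 24.75
eef_pos: [0.5218, 0.1019, 0.3056]
eef_rot: [-0.0, 0.402, 0.916, -0.0]
wrist_force: [0.3, -0.3, 0.5]
opening: 1.003
```

```bash
cat >> h.py <<'E'
NC=np.array([.5218,.1017])
def mark(fn):
    c=load(fn); hsv=cv2.cvtColor(c['pixels'],cv2.COLOR_RGB2HSV); P=pts(c); v,u=np.mgrid[:420,:560]
    w=plane(c,np.c_[u.ravel(),v.ravel()],.109); r=np.hypot(*(w[:,:2]-NC).T).reshape(420,560); g=c['pixels'].min(2)
    m=(r>.018)&(r<.0265)&(g>110)&(abs(P[...,2]-.109)<.012); q=w[m.ravel()][:,:2]-NC
    a=np.degrees(np.arctan2(*q.mean(0)[::-1])) if len(q) else None; print('mark yaw',a,len(q),'spread',q.std(0) if len(q) else '')
E
python3 - <<'E'
from h import *
plan(.5218,.1017,.249); mark('w8'); snap('wrist','w9'); mark('w9')
E
```

```text
pos [0.5218 0.1019 0.3056] yaw 132.56 tilt 0.01 q [-0.03  0.2   1.8   0.    1.14 -0.77] F [ 0.3 -0.3  0.5] open 1.003 t 24.8
shift units [-0.003 -0.002  1.131] norm 1.13 turn units None
mark yaw -10.391663514160182 74 spread [0.00240091 0.00111783]
mark yaw -11.460935494728425 87 spread [0.00242715 0.00096935]
```

Request:
{"name": "drive_tool", "arguments": {
  "commands": [
    [[0,0,0.4,0,0,0,0],[0,0,0.4,0,0,0,0],[0,0,0.2,0,0,0,0],[0,0,0.13,0,0,0,0],[0,0,0,0,0,0,60],[0,0,0,0,0,0,120],[0,0,0,0,0,0,255],[0,0,0,0,0,0,255],[0,0,0,0,0,0,255],[0,0,0,0,0,0,255]]
  ]
}}

```text
time_s: 25.8
eef_pos: [0.5217, 0.1014, 0.2506]
eef_rot: [0.0, 0.4, 0.917, -0.001]
wrist_force: [-5.8, -4.0, 5.9]
opening: 0.64
```

Request:
{"name": "drive_tool", "arguments": {
  "commands": [
    [[0,0,0,0,0,0.4,255],[0,0,0,0,0,0.8,255],[0,0,0,0,0,0.8,255],[0,0,0,0,0,0,255]]
  ]
}}

```text
time_s: 26.2
eef_pos: [0.5216, 0.1013, 0.2504]
eef_rot: [0.0, 0.525, 0.851, -0.001]
wrist_force: [-5.5, -5.0, 7.1]
opening: 0.64
```

```bash
python3 - <<'E'
from h import *
plan(.5218,.1017,.249); print(ctrl.get_obs()['torque']); snap('wrist','w10'); mark('w10')
E
```

```text
pos [0.5216 0.1013 0.2504] yaw 116.71 tilt 0.11 q [-0.03  0.28  1.83 -0.    1.03 -0.5 ] F [-5.5 -5.   7.1] open 0.64 t 26.2
shift units [0.004 0.008 0.027] norm 0.03 turn units None
[-0.68818771  0.91147001 -0.24583175]
mark yaw -28.262335919511457 163 spread [0.00221884 0.00135625]
```

Request:
{"name": "drive_tool", "arguments": {
  "commands": [
    [[0,0,0.003,0,0,0.8,255],[0,0,0.003,0,0,0.8,255],[0,0,0.003,0,0,0.8,255],[0,0,0.003,0,0,0.8,255],[0,0,0.003,0,0,0.8,255],[0,0,0.003,0,0,0.8,255],[0,0,0.003,0,0,0.8,255],[0,0,0.003,0,0,0.8,255],[0,0,0,0,0,0,255]]
  ]
}}

```text
time_s: 27.15
eef_pos: [0.5212, 0.1013, 0.2493]
eef_rot: [0.0, 0.841, 0.541, -0.001]
wrist_force: [-8.7, -4.8, 10.5]
opening: 0.636
```

```bash
python3 - <<'E'
from h import *
plan(); print(ctrl.get_obs()['torque']); snap('wrist','w11'); mark('w11')
E
```

```text
pos [0.5212 0.1013 0.2493] yaw 65.52 tilt 0.17 q [-0.03  0.28  1.83 -0.    1.03  0.4 ] F [-8.7 -4.8 10.5] open 0.636 t 27.1
shift units [0. 0. 0.] norm 0.0 turn units None
[-0.75625416  1.37720515 -0.16142246]
mark yaw -78.84094711521958 174 spread [0.00105071 0.00239514]
```

Request:
{"name": "drive_tool", "arguments": {
  "commands": [
    [[0,0,0.002,0,0,0.8,255],[0,0,0.002,0,0,0.8,255],[0,0,0.002,0,0,0.8,255],[0,0,0.002,0,0,0.8,255],[0,0,0,0,0,0,255]]
  ]
}}

```text
time_s: 27.7
eef_pos: [0.5211, 0.1015, 0.2489]
eef_rot: [0.0, 0.94, 0.341, -0.002]
wrist_force: [-10.3, -3.3, 10.4]
opening: 0.641
```

```bash
python3 - <<'E'
from h import *
plan(); print(ctrl.get_obs()['torque']); snap('wrist','w12'); mark('w12')
E
```

```text
pos [0.5211 0.1015 0.2489] yaw 39.92 tilt 0.19 q [-0.03  0.28  1.83 -0.    1.03  0.84] F [-10.3  -3.3  10.4] open 0.641 t 27.7
shift units [0. 0. 0.] norm 0.0 turn units None
[-0.70646812  1.61818747 -0.20610254]
mark yaw -106.08519768639901 178 spread [0.00391205 0.00470332]
```

Request:
{"name": "drive_tool", "arguments": {
  "commands": [
    [[0,0,0,0,0,0.6,255],[0,0,0,0,0,0.6,255],[0,0,0,0,0,0,255]]
  ]
}}

```text
time_s: 28.05
eef_pos: [0.521, 0.1015, 0.2487]
eef_rot: [0.0, 0.965, 0.262, -0.002]
wrist_force: [-8.9, -4.5, 9.2]
opening: 0.643
```

```bash
python3 - <<'E'
from h import *
plan(); print(ctrl.get_obs()['torque']); snap('wrist','w13'); mark('w13')
E
```

```text
pos [0.521  0.1015 0.2487] yaw 30.37 tilt 0.19 q [-0.03  0.28  1.83 -0.    1.03  1.01] F [-8.9 -4.5  9.2] open 0.643 t 28.1
shift units [0. 0. 0.] norm 0.0 turn units None
[-0.64621495  1.4911651  -0.1101957 ]
mark yaw -114.76686385971227 179 spread [0.00305311 0.00447195]
```

Request:
{"name": "drive_tool", "arguments": {
  "commands": [
    [[0,0,0,0,0,0.6,255],[0,0,0,0,0,0.6,255],[0,0,0,0,0,0,255]]
  ]
}}

```text
time_s: 28.4
eef_pos: [0.5209, 0.1017, 0.2486]
eef_rot: [0.001, 0.983, 0.182, -0.002]
wrist_force: [-9.2, -2.9, 9.3]
opening: 0.639
```

```bash
python3 - <<'E'
from h import *
plan(); print(ctrl.get_obs()['torque']); snap('wrist','w14'); mark('w14')
E
```

```text
pos [0.5209 0.1017 0.2486] yaw 20.94 tilt 0.21 q [-0.03  0.28  1.83 -0.    1.03  1.18] F [-9.2 -2.9  9.3] open 0.639 t 28.4
shift units [0. 0. 0.] norm 0.0 turn units None
[-0.50628625  1.44372625  1.20224711]
mark yaw -121.35098102579717 179 spread [0.00227903 0.00408979]
```

Request:
{"name": "drive_tool", "arguments": {
  "commands": [
    [[0,0,0,0,0,0.6,255],[0,0,0,0,0,0.6,255],[0,0,0,0,0,0,255]]
  ]
}}

```text
time_s: 28.75
eef_pos: [0.522, 0.1021, 0.2488]
eef_rot: [0.001, 0.995, 0.1, 0.001]
wrist_force: [-1.6, -0.2, 4.2]
opening: 0.638
```

```bash
python3 - <<'E'
from h import *
plan(); print(ctrl.get_obs()['torque']); snap('wrist','w15'); mark('w15')
E
```

```text
pos [0.522  0.1021 0.2488] yaw 11.51 tilt 0.11 q [-0.03  0.28  1.83 -0.    1.02  1.34] F [-1.6 -0.2  4.2] open 0.638 t 28.8
shift units [0. 0. 0.] norm 0.0 turn units None
[-0.08142063  0.42712667  2.23021992]
mark yaw -122.21792476667282 181 spread [0.00200979 0.00368209]
```

The torque jumped from about 0.2 to 2.2 N m while the mark stayed at −122°, so the nut is tight at its stop. It turned about 1.94 rad, which fits a start at about 0.27. I release and go up.

Request:
{"name": "drive_tool", "arguments": {
  "commands": [
    [[0,0,0,0,0,0,150],[0,0,0,0,0,0,0],[0,0,0,0,0,0,0],[0,0,0,0,0,0,0],[0,0,-0.4,0,0,0,0],[0,0,-0.8,0,0,0,0],[0,0,-0.8,0,0,0,0],[0,0,-0.6,0,0,0,0],[0,0,0,0,0,0,0],[0,0,0,0,0,0,0]]
  ]
}}

```text
time_s: 29.8
eef_pos: [0.5219, 0.1018, 0.3781]
eef_rot: [-0.0, 0.995, 0.098, 0.001]
wrist_force: [-0.1, -0.2, 0.2]
opening: 0.999
```

```bash
python3 - <<'E'
from h import *
plan(); c=snap('wrist','w16'); mark('w16'); P=pts(c); Z=P[...,2]
d=np.hypot(P[...,0]-C[0],P[...,1]-C[1]); m=(Z>.1)&(Z<.118)&(d<.06); print('nut top',np.median(Z[m]))
m=(Z>.055)&(Z<.085)&(d<.15); w=P[m]; A=np.c_[(w[:,:2]-C)@EX,(w[:,:2]-C)@EY,np.ones(len(w))]
print('lid',np.linalg.lstsq(A,w[:,2],rcond=None)[0])
E
```

```text
pos [0.5219 0.1018 0.3781] yaw 11.26 tilt 0.1 q [-0.03  0.11  1.74  0.    1.29  1.34] F [-0.1 -0.2  0.2] open 0.999 t 29.8
shift units [0. 0. 0.] norm 0.0 turn units None
mark yaw -119.36482294425699 59 spread [0.00149017 0.00215621]
nut top 0.10776765173937605
lid [9.02387765e-05 4.53921602e-03 7.03486854e-02]
```

View pics/w16.png

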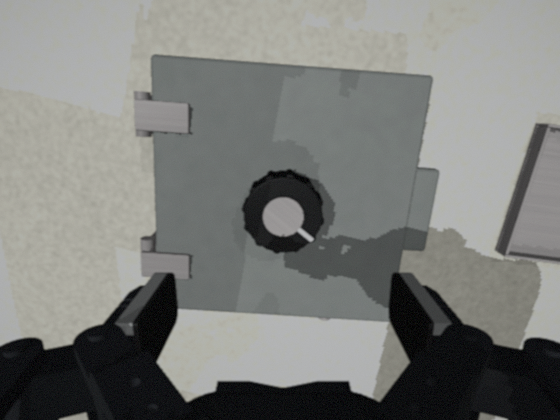

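The lid is shut. The nut is at (283,211) with its mark at (306,238), and it has sunk 1.9 mm. The mark now reads −119° against −122° in the grip, so I regrip once to confirm that it is tight.

Request:
{"name": "drive_tool", "arguments": {
  "commands": [
    [[0,0,0.4,0,0,-0.8,0],[0,0,0.8,0,0,-0.8,0],[0,0,0.8,0,0,-0.8,0],[0,0,0.4,0,0,-0.8,0],[0,0,0.2,0,0,0,0],[0,0,0,0,0,0,60],[0,0,0,0,0,0,120],[0,0,0,0,0,0,255],[0,0,0,0,0,0,255],[0,0,0,0,0,0,255]]
  ]
}}

```text
time_s: 30.85
eef_pos: [0.5219, 0.1022, 0.2488]
eef_rot: [-0.0, 0.949, 0.316, 0.001]
wrist_force: [-4.6, 2.9, 7.2]
opening: 0.64
```

Request:
{"name": "drive_tool", "arguments": {
  "commands": [
    [[0,0,0,0,0,0,255],[0,0,0,0,0,0.4,255],[0,0,0,0,0,0,255]]
  ]
}}

```text
time_s: 31.15
eef_pos: [0.5219, 0.1023, 0.2488]
eef_rot: [0.0, 0.957, 0.29, 0.0]
wrist_force: [-4.2, 2.3, 6.4]
opening: 0.642
```

```bash
python3 - <<'E'
from h import *
plan(); print(ctrl.get_obs()['torque']); snap('wrist','w17'); mark('w17')
E
```

```text
pos [0.5219 0.1023 0.2488] yaw 33.75 tilt 0.07 q [-0.03  0.28  1.83 -0.    1.02  0.95] F [-4.2  2.3  6.4] open 0.642 t 31.1
shift units [0. 0. 0.] norm 0.0 turn units None
[0.43215181 0.72906452 1.19151647]
mark yaw -121.07429929309417 166 spread [0.00213479 0.00336061]
```

Request:
{"name": "drive_tool", "arguments": {
  "commands": [
    [[0,0,0,0,0,0.4,255],[0,0,0,0,0,0.3,255],[0,0,0,0,0,0,255]]
  ]
}}

```text
time_s: 31.5
eef_pos: [0.5214, 0.102, 0.2486]
eef_rot: [0.001, 0.97, 0.244, -0.001]
wrist_force: [-6.8, 1.2, 8.2]
opening: 0.643
```

```bash
python3 - <<'E'
from h import *
plan(); print(ctrl.get_obs()['torque']); snap('wrist','w18'); mark('w18')
E
```

```text
pos [0.5214 0.102  0.2486] yaw 28.23 tilt 0.11 q [-0.03  0.28  1.83 -0.    1.03  1.05] F [-6.8  1.2  8.2] open 0.643 t 31.5
shift units [0. 0. 0.] norm 0.0 turn units None
[-0.01273213  1.21445632  1.28133845]
mark yaw -121.64701179206605 171 spread [0.0023159  0.00354537]
```

It resists at once with 1.2 N m and the mark stays at −121°, so the nut is at its stop. I release, retreat and hand in.

Request:
{"name": "drive_tool", "arguments": {
  "commands": [
    [[0,0,0,0,0,0,150],[0,0,0,0,0,0,0],[0,0,0,0,0,0,0],[0,0,0,0,0,0,0],[0,0,-0.4,0,0,0,0],[0,0,-0.8,0,0,0,0],[0,0,-0.8,0,0,0,0],[0,0,-0.6,0,0,0,0],[0,0,0,0,0,0,0],[0,0,0,0,0,0,0]]
  ]
}}

```text
time_s: 32.55
eef_pos: [0.522, 0.1018, 0.3782]
eef_rot: [0.0, 0.97, 0.242, 0.001]
wrist_force: [-0.6, -0.1, -0.3]
opening: 0.999
```

```bash
python3 - <<'E'
from h import *
plan(); c=snap('wrist','w19'); mark('w19'); Z=pts(c)[...,2]; print(np.median(Z[(Z>.055)&(Z<.085)]))
a=load('top0')['pixels'].astype(int); b=snap('top','top2')['pixels'].astype(int); d=(abs(a-b).max(2)>40)
print('changed px: bystanders',d[85:200,50:400].sum(),'lookalikes',d[205:310,340:440].sum())
print(ctrl.hand_in())
E
```

```text
pos [0.522  0.1018 0.3782] yaw 28.07 tilt 0.12 q [-0.03  0.11  1.74 -0.    1.29  1.05] F [-0.6 -0.1 -0.3] open 0.999 t 32.5
shift units [0. 0. 0.] norm 0.0 turn units None
mark yaw -119.62579591902535 60 spread [0.00149817 0.00223464]
0.07027974648458785
changed px: bystanders 0 lookalikes 0
the job is handed in; nothing more can be done
None
```

The job is handed in at about 33 s of the 72 s allowed. Both tray bars are in the two empty liners, the lid is shut, and the nut is screwed down to its stop.

- **Bars:** Each bar was set down on the glass with light contact, 3 N and 5 N. The camera showed one bar in each liner before the lid moved. My first grasp on the second bar was too high and slipped off its top with about 21 N on the wrist. The bar stayed where it was, and I regrasped it lower.
- **Lid:** It was pushed down until it stopped hard. The last push went to about 68 N down, about 75 N in all at the wrist. That is well over the 5 to 12 N needed, though under the 120 N limit. The lid plate measured flat at z 0.070 m, as it should when shut.
- **Nut:** It turned about 1.9 rad and sank 1.9 mm. A second grasp met 1.2 N m at once with no further turn. The mark read about −121° in the grip and −119.5° once released. I took the difference as measuring error, since the pads partly hide the mark.
- **Other things:** Comparing the top-camera pictures from before and after showed no change around the other bench items or the coloured look-alike bars.

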